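Seat a medicine bottle in the labelling cradle

ROBOT

A 6-joint arm with a two-finger parallel gripper is mounted at the origin on the work surface. World frame = base frame: x ahead of the robot, y to its left, z up, the work surface at z = 0. Lengths are in m, angles in rad, forces in N, time in s.
With the tool pointing down it reaches from about 0.375 to 0.925 m from the base axis. Payload 5.7 kg.
Tool frame: the origin (TCP) lies between the finger pads; the fingertips stand 11 mm ahead of it and the grasp point (between the pads) lies 8 mm behind it; z points along the fingers, y is the direction in which the jaws open and shut (so a half turn about z gives the same grasp; the last joint's range is limited). The gripper opens to 88 mm and grips with 3 to 60 N. Pads are 20 mm wide; open, the fingers measure 115 mm over their backs; the gripper's body (75 mm by 178 mm) begins 61 mm behind the grasp point.
Start: joints at [1.177, 0.359, 1.51, -0, 1.272, -0.115], TCP at [0.165, 0.577, 0.234] pointing down, gripper open.
Joint ranges: [-2.97, 2.97], [-1.01, 2.36], [0.21, 2.38], [-0.96, 4.11], [0.2, 2.71], [-2.98, 2.98]. Speed limits (rad/s): [2.39, 2.39, 3.14, 3.14, 3.14, 3.14].

INTERFACE

Orientations are given as a 3x3 rotation matrix whose columns are the frame's x, y, z axes.
In Python, from workcell import r, move_gripper, imaging, ticket, telemetry gives the robot as it stands. Calls block until the motion is done:
- r.reach(position, orientation): joint-space move of the TCP to a pose.
- r.line_to(position, v=0.15, rot=None): straight line of the TCP; rot=None keeps the orientation; v is the mean speed in m/s.
- r.move_j(angles): joint-space move.
- move_gripper(opening, newtons=None): opening from 0.0 (shut) to 1.0 (fully open); newtons is the grip in N (None keeps the last); returns when the fingers have stopped.
- r.dwell(seconds).
- r.ik(position, orientation): joint angles nearest the present ones, or None.
- imaging.read_camera(name): name is "scene" or "top" or "wrist"; returns the picture (480x640x3 uint8, blue, green, red); there is no depth.
- imaging.get_calibration(name): a dict with "mtx" (3x3 intrinsics, pixels), "k1" (the pictures are not rectified: a ray, as slopes to the right and down, at radius r is drawn at 1 + k1 r^2 times it, then the intrinsics apply), "world_from_camera" (4x4, takes a point from camera to world coordinates). Camera axes: x right, y down, z forward; pixel columns grow to the right and rows downward; lengths in m; the calibration is good to about 2 mm. A picture is of the moment at which its call begins: read the wrist's pose just before it. get_calibration takes no time and is no camera call; for the wrist camera it gives the pose at the moment of the call.
A pose or a line that the arm cannot do raises r.MotionError and nothing moves.
- ticket.finish_job(): hands the job in, once; it reports no verdict.
Readings, each from a call of its own:
- telemetry.get_time(): time.
- telemetry.get_joint_positions(): joint angles.
- telemetry.get_joint_velocities(): joint speeds.
- telemetry.get_effort(): joint torques, N m.
- telemetry.get_eef_pos(): TCP position.
- telemetry.get_ee_rot(): TCP orientation.
- telemetry.get_contact_force(): force on the tool from outside, world axes, zero at the start.
- telemetry.get_moment(): the same for the moment, N m.
- telemetry.get_width(): opening from 0.0 (shut) to 1.0 (fully open).
Only numpy, scipy, OpenCV 4.12 (cv2) and the standard library are available. Lean on these libraries where they do the work, as an engineer would, in place of code of your own. Each camera call takes 0.05 s, during which the arm holds its last target.

TASK

Pick up the filled glass bottle from its tray and lay it in the open end of the cradle's V-groove, base towards the end stop and well short of it, and let go. Then push it gently along the groove until its base is fully home, press it lightly but surely against the stop for about a second, and back away leaving it seated. It is glass: do not drop it or ram it into the stop, and leave the other things on the counter alone.

Things in the scene. Friction and masses are not known exactly. Their poses are not given: they have to be found in the camera images.
- bottle_mid (a point): Middle, on the axis, of the lying amber glass bottle: 110 mm long, mass 0.2 to 0.42 kg, unknown. x runs along it towards the base (base at +55 mm, cap end at -55 mm); it may be rolled about x. Body 40 mm in diameter from x = -25 to +55 mm, white cap 34 mm in diameter from -55 to -33 mm, narrower neck between. It cracks if knocked on the cradle with over 40 N or pressed on the stop with over 18 N.
- bottle_base (a point): Centre of the bottle's flat base, 55 mm from its middle; same axes.
- rest: White plastic tray 130 x 70 mm on which the bottle lies at the start, along its x axis, with the base to +x. Origin under its centre. Its floor is 6 mm thick; two low strips beside the bottle rise to 14 mm above the counter; the bottle's axis lies 26 mm above the counter.
- cradle: Grey base plate 260 x 100 x 8 mm with an aluminium 90-degree V-groove along x. Origin under its centre; x points along the groove to the end stop, whose own place is not measured. The groove runs from x = -130 mm (open end) to the label printer head at +130 mm (103 mm tall); bottom 12 mm, rims 27.5 mm above the counter, 31 mm apart (40 mm outside). A bottle in it has its axis 40.3 mm up.
- jar: Standing amber jar, 60 mm in diameter, 100 mm tall, origin under its centre. Leave alone.
- carton: Lying medicine carton 70 x 120 x 45 mm, origin under its centre. Leave alone.
- dish: Steel dish, 80 mm across, 30 mm high, origin under its centre. Leave alone.
- groove_far (a point): Point of the cradle at x = +110 mm on the axis line of a bottle in the groove, cradle axes. The adjustable 'stop' (rigid steel plate, top 74 mm up, hard rubber face; origin on this line at the face, cradle axes) was set with its face anywhere from 0 to 35 mm short of this point. Sliding takes some 1 to 5 N, unknown; at the stop press with a further 4 N or more (aim for 6 to 10), never over 18 N.
Not all that is in view belongs to the job. What is shaped like the part that bears bottle_mid but red is not meant.

How it is judged:
By the outcome, as a careful person would: the job done as asked, in the order asked, and still so for the second after the job is handed in, with the robot touching nothing.
It also fails if it takes over 67 s, if anything falls off the work surface, if the arm or the gripper's body presses on something with over 40 N, if the wrist force passes 120 N, or if a joint passes its speed limit or range.

## Working session

There is one attempt and no reset: what is moved stays moved. The work goes in short steps, each a Python script; the robot and the scene stay as the last script left them, time stands still between calls to the robot, and variables do not carry over. Pictures are saved under pics/ and viewed, and the job is handed in when it is done.

```bash
ls; mkdir -p pics; python3 - <<'E'
from workcell import r, move_gripper, imaging, ticket, telemetry
import cv2
for n in ("scene","top","wrist"):
    im=imaging.read_camera(n); cv2.imwrite(f"pics/{n}0.png",im)
    c=imaging.get_calibration(n); print(n,c)
print(telemetry.get_time(),telemetry.get_contact_force())
E
```

```text
pics
scene {'mtx': array([[487.06484889,   0.        , 312.88994778],
       [  0.        , 487.06484889, 247.84541783],
       [  0.        ,   0.        ,   1.        ]]), 'k1': -0.05608292060532445, 'world_from_camera': array([[-6.98883974e-01,  4.16970882e-01, -5.81116575e-01,
         1.03353298e+00],
       [ 7.15235027e-01,  4.07194015e-01, -5.68006946e-01,
         4.37328012e-01],
       [-2.15166140e-04, -8.12605881e-01, -5.82813552e-01,
         5.60199827e-01],
       [ 0.00000000e+00,  0.00000000e+00,  0.00000000e+00,
         1.00000000e+00]])}
top {'mtx': array([[498.55769432,   0.        , 319.44252862],
       [  0.        , 498.55769432, 235.80021018],
       [  0.        ,   0.        ,   1.        ]]), 'k1': -0.10409904783338536, 'world_from_camera': array([[-0.00849166, -0.99761671,  0.06847471,  0.47971883],
       [-0.99987565,  0.00756102, -0.01383878, -0.03155393],
       [ 0.01328806, -0.06858371, -0.99755687,  1.11389555],
       [ 0.        ,  0.        ,  0.        ,  1.        ]])}
wrist {'mtx': array([[334.6312438 ,   0.        , 324.52851813],
       [  0.        , 334.6312438 , 240.51112956],
       [  0.        ,   0.        ,   1.        ]]), 'k1': -0.0416390731470455, 'world_from_camera': array([[ 0.27554182,  0.92675398,  0.25535029,  0.09518594],
       [ 0.96128831, -0.26530596, -0.07441457,  0.59785798],
       [-0.00121804,  0.26596957, -0.96398065,  0.38380151],
       [ 0.        ,  0.        ,  0.        ,  1.        ]])}
0.15 [ 0.62656438 -0.02888869 -0.07095344]
```

View pics/top0.png

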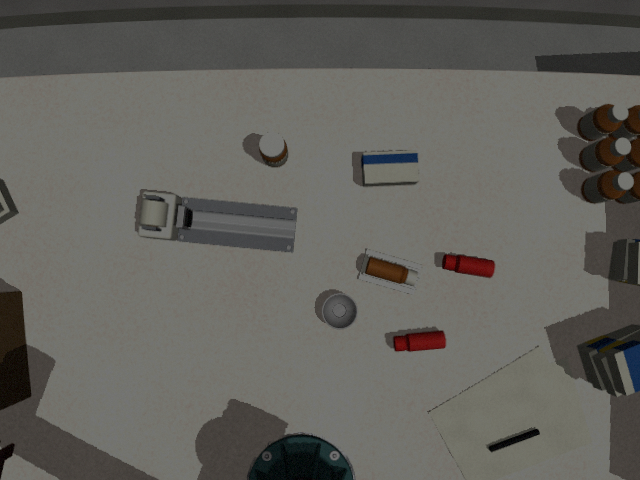

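View pics/scene0.png

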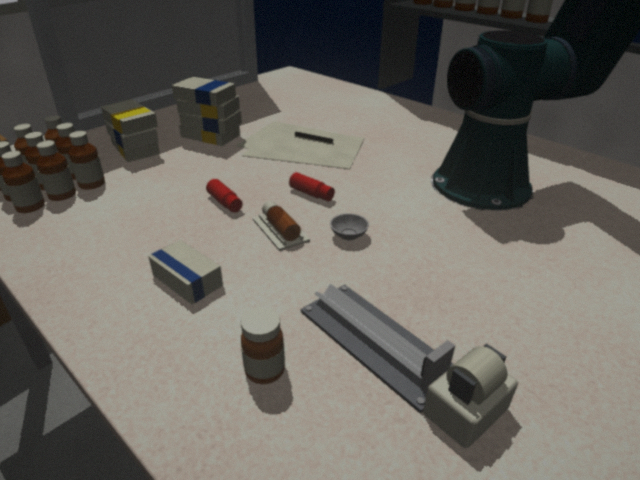

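View pics/wrist0.png

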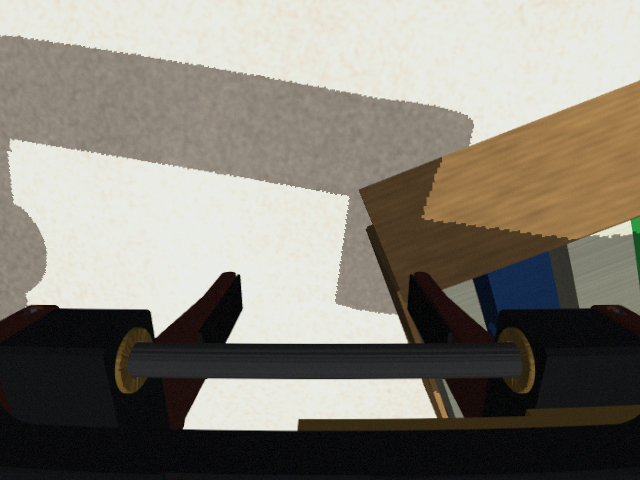

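The top view shows:
- Amber bottle on the white tray at (390,271), cap to the right.
- Red lookalikes at (468,265) and (419,341), which are not meant.
- Cradle at about (235,225), with the stop near (187,218) and the printer at the left.

The amber one with the white cap fits the description, so I'll confirm it in a crop.

```bash
cat > h.py <<'E'
import numpy as np, cv2
from workcell import r, move_gripper, imaging, ticket, telemetry
def ray(c,px):
    px=np.array(px,float).reshape(-1,1,2)
    s=cv2.undistortPoints(px,c["mtx"],np.array([c["k1"],0,0,0.])).reshape(-1,2)
    d=np.c_[s,np.ones(len(s))]@c["world_from_camera"][:3,:3].T
    return c["world_from_camera"][:3,3],d
def plane(c,px,z):
    o,d=ray(c,px); return o+d*((z-o[2])/d[:,2])[:,None]
def proj(c,p):
    T=np.linalg.inv(c["world_from_camera"]); p=np.atleast_2d(p)
    q=p@T[:3,:3].T+T[:3,3]
    s=q[:,:2]/q[:,2:]; s=s*(1+c["k1"]*(s**2).sum(1,keepdims=True))
    return s@np.diag([c["mtx"][0,0],c["mtx"][1,1]])+c["mtx"][:2,2]
E
python3 - <<'E'
import cv2,numpy as np
im=cv2.imread("pics/top0.png")
a=cv2.resize(im[240:310,340:440],None,fx=6,fy=6,interpolation=cv2.INTER_CUBIC); cv2.imwrite("pics/c1.png",a)
a=cv2.resize(im[170:270,125:310],None,fx=4,fy=4,interpolation=cv2.INTER_CUBIC); cv2.imwrite("pics/c2.png",a)
from h import *
c=imaging.get_calibration("top")
hsv=cv2.cvtColor(im,cv2.COLOR_BGR2HSV)
m=cv2.inRange(hsv,(5,120,40),(20,255,255)); m[:240]=0;m[310:]=0;m[:,:340]=0;m[:,440:]=0
ys,xs=np.nonzero(m); P=plane(c,np.c_[xs,ys],0.026); 
print(len(xs),xs.mean(),ys.mean(),P.mean(0))
print(cv2.minAreaRect(np.c_[xs,ys].astype(np.float32)),cv2.minAreaRect((P[:,:2]*1000).astype(np.float32)))
E
```

```text
672 386.6547619047619 270.3467261904762 [ 0.47757708 -0.19297626  0.026     ]
((387.0, 270.5000305175781), (40.10927963256836, 17.17007064819336), 15.94539737701416) ((477.23150634765625, -193.82684326171875), (87.89421844482422, 37.5413932800293), 73.56754302978516)
```

View pics/c1.png

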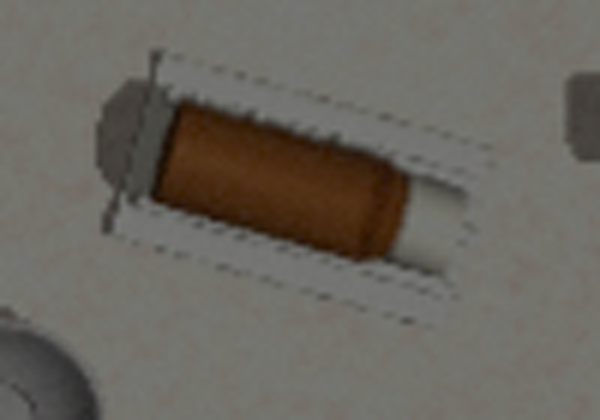

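View pics/c2.png

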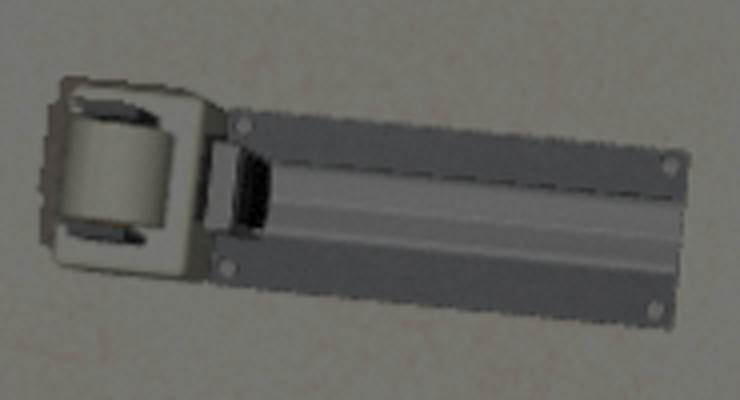

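The crop confirms it: amber body with the base at the left end and the white cap at the right, lying between the tray strips. In the second crop the stop is the light plate with the dark rubber face, at about crop (255,190).

```bash
python3 - <<'E'
from h import *
c=imaging.get_calibration("top")
f=lambda u,v:(125+u/4-.4,170+v/4-.4)
K=plane(c,[f(690,150),f(672,328)],0.008); L=plane(c,[f(228,110),f(212,282)],0.008)
print(K,L); m=K.mean(0); ax=L.mean(0)-m; ax/=np.linalg.norm(ax); print("open end",m,"ax",ax, np.degrees(np.arctan2(ax[1],ax[0])),"perp",np.linalg.norm(K[0]-K[1]))
s=plane(c,[f(268,195)],0.04); print("stop face guess along",(s-m)@ax*1000-130)
R=telemetry.get_ee_rot();print(R.round(3))
for sg in (1,-1):
  for a,p in((np.array([.283,.959,0]),[.474,-.204,.25]),(ax,[m[0]+ax[0]*.06,m[1]+ax[1]*.06,.15])):
    a=a.copy();a[2]=0;x=sg*a/np.linalg.norm(a);z=np.array([0,0,-1.]);print(sg,r.ik(np.array(p),np.c_[x,np.cross(z,x),z]))
E
```

```text
[[0.62022643 0.00243858 0.008     ]
 [0.52095447 0.01294567 0.008     ]] [[0.64513811 0.26211072 0.008     ]
 [0.54840714 0.26993886 0.008     ]]
open end [0.57059045 0.00769212 0.008     ] ax [0.10083405 0.99490326 0.        ] 84.21279906015734 perp 0.09982645858320946
stop face guess along [94.45747197]
[[-0.961  0.275 -0.001]
 [ 0.275  0.961 -0.001]
 [ 0.    -0.001 -1.   ]]
1 [-5.40336531e-01  2.22226515e-01  1.66678567e+00 -4.44089210e-16
  1.25258047e+00 -2.53382054e-01]
1 [-2.62540313e-03  4.18101544e-01  1.64742215e+00 -4.44089210e-16
  1.07606896e+00  9.83803077e-02]
-1 [-5.40336531e-01  2.22226515e-01  1.66678567e+00 -4.44089210e-16
  1.25258047e+00  2.88821060e+00]
-1 None
```

```bash
cat >> h.py <<'E'
def Rx(a):
    x=np.array([a[0],a[1],0.]);x/=np.linalg.norm(x);z=np.array([0,0,-1.]);return np.c_[x,np.cross(z,x),z]
E
python3 - <<'E'
from h import *
t0=telemetry.get_time()
# cradle view first (on the way): hover near groove, stop side
ax=np.array([.1008,.9949,0]); o=np.array([.5706,.0077,0])
r.reach(o+ax*.20+[0,0,.26],Rx(ax))
c=imaging.get_calibration("wrist"); im=imaging.read_camera("wrist"); cv2.imwrite("pics/w_cr.png",im); np.save("w_cr.npy",c,allow_pickle=True)
a=np.array([.283,.959,0])
r.reach(np.array([.474,-.204,.20])-a*.02,Rx(a))
c=imaging.get_calibration("wrist"); im=imaging.read_camera("wrist"); cv2.imwrite("pics/w_b.png",im); np.save("w_b.npy",c,allow_pickle=True)
print(telemetry.get_time()-t0,telemetry.get_contact_force())
E
```

```text
3.7833 [ 0.54667302 -0.15521168 -0.57111271]
```

View pics/w_cr.png

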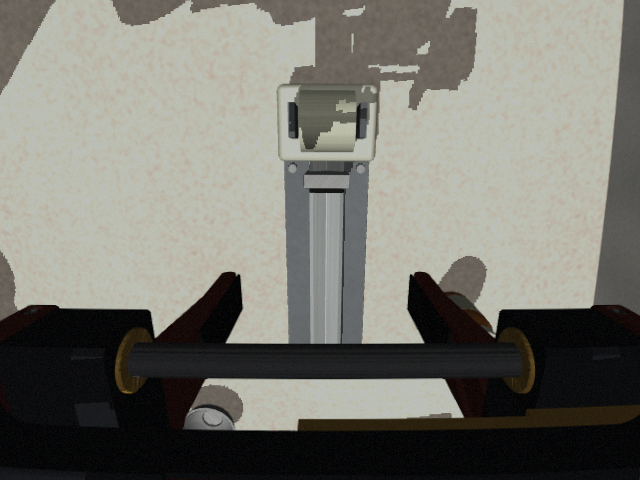

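View pics/w_b.png

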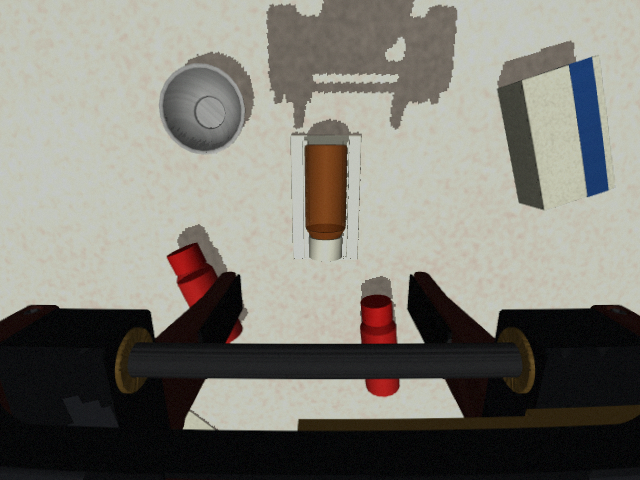

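The cradle view shows the stop plate's top face at about cols 304–350, rows 173–188. The dark rubber face sits below it, down to row ~193, and the groove runs straight down from there. The bottle view shows the amber body at cols 306–347, rows 143–238, and the cap to row ~260, parallel to the tool. The red bottles, dish and carton are clear of the fingers' path.

```bash
python3 - <<'E'
from h import *
c=np.load("w_b.npy",allow_pickle=True).item(); im=cv2.imread("pics/w_b.png")
h=cv2.cvtColor(im,cv2.COLOR_BGR2HSV); m=cv2.inRange(h,(5,120,40),(20,255,255)); m[:130]=0;m[265:]=0;m[:,:290]=0;m[:,360:]=0
m=cv2.morphologyEx(m,cv2.MORPH_OPEN,np.ones((3,3)))
ys,xs=np.nonzero(m); print(xs.min(),xs.max(),ys.min(),ys.max())
rows=range(155,225,5); L=[];Rr=[]
for v in rows:
    q=xs[ys==v]; L.append((q.min()-.5,v));Rr.append((q.max()+.5,v))
C=(plane(c,L,.026)+plane(c,Rr,.026))/2
vx,vy,x0,y0=cv2.fitLine((C[:,:2]*1000).astype(np.float32),cv2.DIST_L2,0,.01,.01).ravel(); a=np.array([vx,vy])*np.sign(vy)
print("bottle line",a,x0,y0,"diam",np.linalg.norm(plane(c,L,.026)-plane(c,Rr,.026),axis=1).mean())
p=np.array([x0,y0])
for n,v,z in(("base",ys.min(),.036),("capend",260,.035)):
    P=plane(c,[(326.5,v)],z)[0,:2]*1000; t=(P-p)@a; print(n,t,p+a*t)
im2=cv2.imread("pics/w_cr.png")
cv2.imwrite("pics/c3.png",cv2.resize(im2[155:215,280:375],None,fx=8,fy=8,interpolation=cv2.INTER_NEAREST))
cv2.imwrite("pics/c4.png",cv2.resize(im[125:275,285:370],None,fx=4,fy=4,interpolation=cv2.INTER_NEAREST))
E
```

```text
305 346 145 239
bottle line [0.28878132 0.9573951 ] 480.2395 -187.13046 diam 0.038868214160941224
base 39.86934588452496 [ 491.75302409 -148.95974718]
capend -70.48503983974123 [ 459.88473945 -254.61249277]
```

View pics/c3.png

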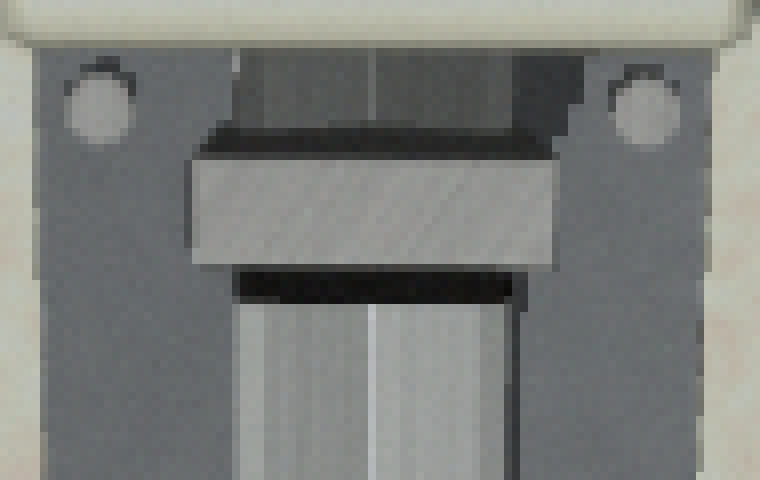

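View pics/c4.png

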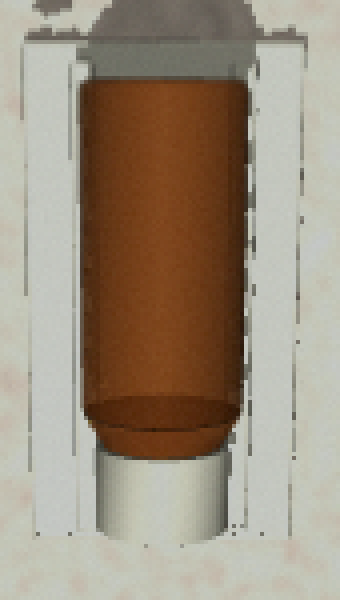

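```bash
python3 - <<'E'
from h import *
c=np.load("w_cr.npy",allow_pickle=True).item(); im=cv2.imread("pics/w_cr.png")
# groove rims edges: crop c3 cols -> full
g=cv2.cvtColor(im,cv2.COLOR_BGR2GRAY).astype(int)
for v in (215,250,290,320): print(v,[int(x) for x in range(286,372) if abs(g[v,x]-g[v,x-1])>18])
# top-cam lines
ax=np.array([.1008,.9949,0]); o=np.array([.5706,.0077,0])
def al(p): return ((p-o)@ax*1000-130).round(1)
print("plate front top edge",al(plane(c,[(326,188)],.074)))
for z in(.05,.055,.06,.065,.07): print(z,"rubber front",al(plane(c,[(326,192.9)],z)))
ct=imaging.get_calibration("top")
f=lambda u,v:(125+u/4-.4,170+v/4-.4)
print("top: plate edge",al(plane(ct,[f(239,190)],.074)), "rubber bottom on groove", [al(plane(ct,[f(268,195)],z)) for z in(.012,.02,.0275,.04)])
print("cam along",al(c["world_from_camera"][:3,3]))
E
```

```text
215 [309, 310, 326, 327, 343, 344, 345, 367]
250 [286, 287, 310, 326, 327, 342, 343, 344, 366]
290 [287, 310, 325, 341, 342, 343, 364]
320 [288, 289, 310, 325, 326, 341, 343, 363]
plate front top edge [106.7]
0.05 rubber front [98.7]
0.055 rubber front [99.3]
0.06 rubber front [100.]
0.065 rubber front [100.6]
0.07 rubber front [101.2]
top: plate edge [101.5] rubber bottom on groove [array([101.6]), array([99.5]), array([97.6]), array([94.4])]
cam along 144.8
```

```bash
python3 - <<'E'
from h import *
c=np.load("w_cr.npy",allow_pickle=True).item()
ax=np.array([.1008,.9949,0]); o=np.array([.5706,.0077,0]); n=np.array([-ax[1],ax[0],0])
def rep(nm,P):
    d=P[-1]-P[0]; print(nm,((P-o)@n*1000).round(1),((P-o)@ax*1000-130).round(),"deg",np.degrees(np.arctan2(d[1],d[0]))%180)
v=[215,250,290,320]
rep("bottom",plane(c,list(zip([326.3,326.2,325.4,325.3],v)),.012))
rep("rimmid outer", (plane(c,list(zip([309.2,309.5,309.6,309.6],v)),.0275)+plane(c,list(zip([343.7,343.2,342.3,341.7],v)),.0275))/2)
rep("plate", (plane(c,list(zip([286,286.3,287.,288.3],v)),.008)+plane(c,list(zip([367,366.,364,363],v)),.008))/2)
im=cv2.imread("pics/top0.png"); ct=imaging.get_calibration("top")
f=lambda u,v:(125+u/4-.4,170+v/4-.4)
rep("top V line",plane(ct,[f(280,202),f(680,233)],.012))
print(telemetry.get_time())
E
```

```text
bottom [-1.4 -1.4 -0.5 -0.4] [ 67.  23. -31. -74.] deg 83.82697142741792
rimmid outer [-1.5 -1.5 -1.1 -0.8] [ 70.  28. -24. -66.] deg 83.94135638519623
plate [-1.7 -1.4 -0.6 -0.9] [ 66.  22. -33. -77.] deg 83.91638547409235
top V line [ 0.7 -2.8] [  94. -129.] deg 85.10724187150491
3.9333
```

```bash
python3 - <<'E'
from h import *
a=np.array([.2888,.9574,0]); mid=np.array([.4758,-.2018,0]); g=mid+.008*a
r.reach(g+[0,0,.09],Rx(a))
r.line_to(g+[0,0,.027],v=.08)
f0=telemetry.get_contact_force(); print("pre",f0,telemetry.get_eef_pos())
move_gripper(0.0,30)
print("w",telemetry.get_width()*88,telemetry.get_contact_force())
r.line_to(g+[0,0,.06],v=.06)
r.dwell(.3)
print("lift",telemetry.get_width()*88,telemetry.get_contact_force(),telemetry.get_moment(),telemetry.get_time())
r.line_to(g+[0,0,.15],v=.12)
c=imaging.get_calibration("wrist"); im=imaging.read_camera("wrist"); cv2.imwrite("pics/w_l.png",im)
t=imaging.read_camera("top"); cv2.imwrite("pics/t_l.png",t)
ct=imaging.get_calibration("top"); print("jar top/base",plane(ct,[(272,145)],.1),plane(ct,[(276,160)],.0))
E
```

```text
pre [ 0.20821973 -0.06365259 -0.07562371] [ 0.47844191 -0.19436216  0.0273269 ]
w 39.327194934896355 [-0.90278617  0.7388107  -0.57903258]
lift 39.743884006080215 [-0.08742714  0.90954222 -3.18391887] [-0.1173238   0.10052514  0.03313403] 7.2167
jar top/base [[0.73855614 0.05104539 0.1       ]] [[0.72924676 0.05006696 0.        ]]
```

View pics/w_l.png

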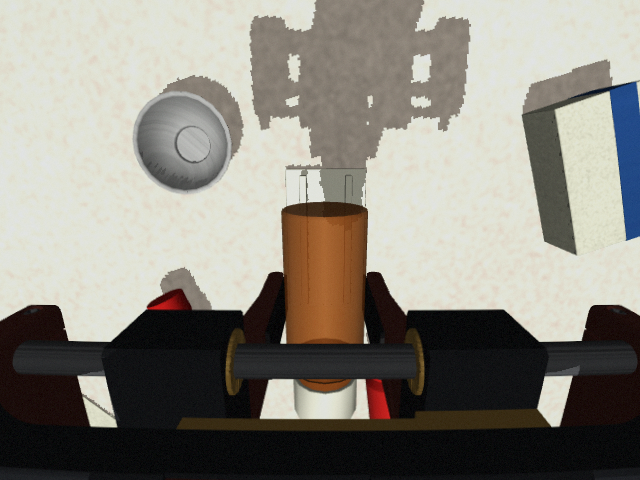

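```bash
python3 - <<'E'
from h import *
c=imaging.get_calibration("wrist"); p=telemetry.get_eef_pos(); R=telemetry.get_ee_rot()
B=p+R[:,0]*.047-[0,0,.001]
n=R[:,1]
print("expect top of base",proj(c,B+[0,0,.02]),"sides",proj(c,[B+n*.02,B-n*.02]))
for t in(-5,5):
  d=np.radians(t);q=R[:,0]*.047*np.cos(d)+np.array([0,0,.047*np.sin(d)-.001+.02]); print(t,proj(c,p+q))
C=p-R[:,0]*.063; print("cap top", proj(c,C+[0,0,.016]))
E
```

```text
expect top of base [[325.34382159 217.78151766]] sides [[368.86700158 209.08624406]
 [281.74422887 209.1219987 ]]
-5 [[325.33574702 216.22726903]]
5 [[325.35213804 220.33202361]]
cap top [[325.26657054 431.27679778]]
```

```bash
python3 - <<'E'
from h import *
ax=np.array([.1045,.9945,0]); o=np.array([.5711,.0077,0]); g=o+ax*.068
r.line_to(g+[0,0,.14],v=.15,rot=Rx(ax))
r.line_to(g+[0,0,.052],v=.06)
r.dwell(.2)
f0=telemetry.get_contact_force(); print(f0,telemetry.get_moment(),telemetry.get_time())
z=.052
while z>.0385:
    z-=.001; r.line_to(g+[0,0,z],v=.02); f=telemetry.get_contact_force(); print(round(z,4),(f-f0).round(2),telemetry.get_eef_pos()[2].round(4))
    if f[2]-f0[2]>2.5 and z<.0425: break
    if np.abs(f-f0).max()>8: break
for nm in("wrist","top","scene"): cv2.imwrite(f"pics/{nm}_p.png",imaging.read_camera(nm))
print(telemetry.get_time())
E
```

```text
[ 0.49643496  0.28139371 -3.03754153] [-0.10515447  0.15851564 -0.01317873] 12.1
0.051 [-0.73 -0.13 -0.21] 0.0509
0.05 [ 1.03 -0.43  1.04] 0.0499
0.049 [-0.75 -0.42  0.41] 0.0489
0.048 [0.36 0.31 0.07] 0.0479
0.047 [-1.02 -0.33  1.15] 0.0469
0.046 [-1.36  0.1   0.57] 0.0459
0.045 [-0.81 -0.97  0.51] 0.0449
0.044 [-1.52  0.03 -0.58] 0.0439
0.043 [-0.28  0.03  0.31] 0.0429
0.042 [-0.19 -0.18  0.67] 0.0419
0.041 [-1.92 -0.33  7.7 ] 0.0416
15.0
```

View pics/wrist_p.png

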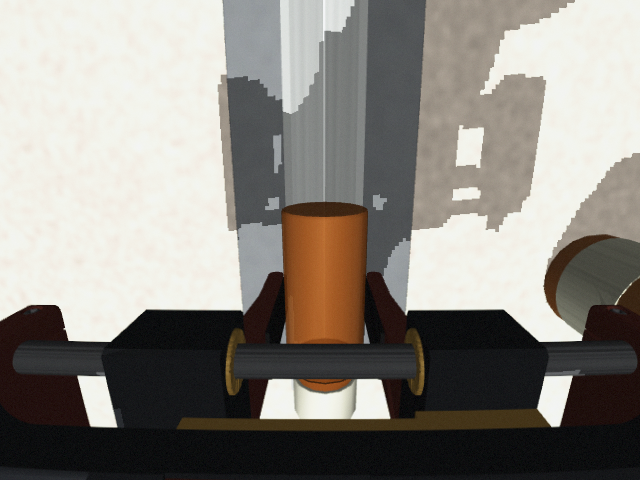

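View pics/scene_p.png

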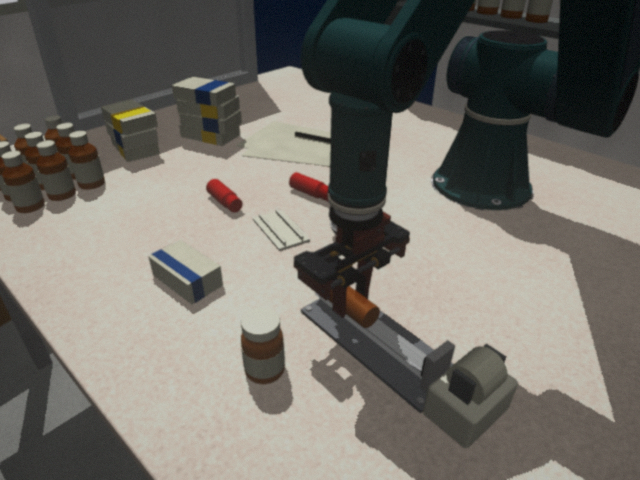

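The wrist picture shows the bottle lying in the groove (base at row ~210), parallel to it. Contact came at the expected height. Releasing now.

```bash
python3 - <<'E'
from h import *
p=telemetry.get_eef_pos(); print(telemetry.get_contact_force())
r.line_to(np.r_[p[:2],.0415],v=.02)
move_gripper(0.8); print(telemetry.get_width(),telemetry.get_contact_force())
p=telemetry.get_eef_pos()
r.line_to(np.r_[p[:2],.14],v=.12)
ax=np.array([.1045,.9945,0]); o=np.array([.5711,.0077,0])
r.line_to(o-ax*.045+[0,0,.14],v=.15)
c=imaging.get_calibration("wrist");np.save("w2.npy",c,allow_pickle=True)
for nm in("wrist","top"): cv2.imwrite(f"pics/{nm}_r.png",imaging.read_camera(nm))
move_gripper(0.0,30)
print(telemetry.get_width(),telemetry.get_contact_force(),telemetry.get_time())
E
```

```text
[-2.4569886  -0.18051144  5.96106631]
0.8030500568410786 [-0.06384336  0.37565821  0.85418499]
0.004280061500545857 [ 0.09751736  0.57451598 -0.3092104 ] 19.0083
```

View pics/wrist_r.png

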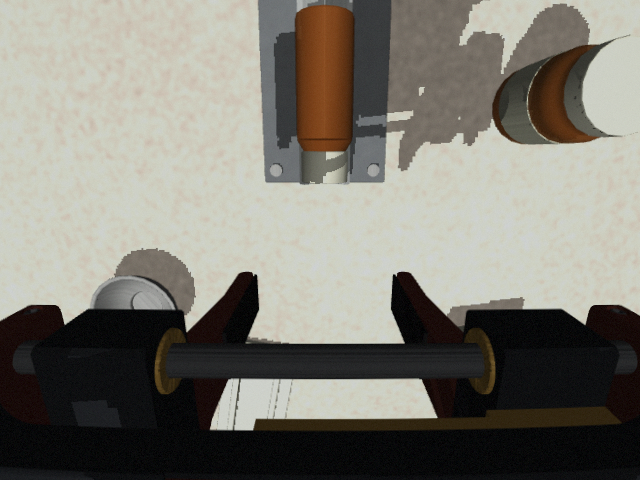

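View pics/top_r.png

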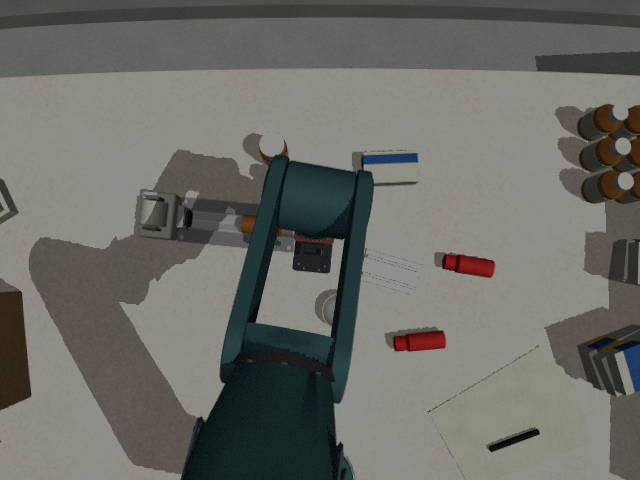

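The bottle lies seated in the groove at its open end, with the cap end near the plate edge (row ~183). The other objects are undisturbed. Next comes the push with closed fingers.

```bash
python3 - <<'E'
from h import *
c=np.load("w2.npy",allow_pickle=True).item()
ax=np.array([.1045,.9945,0]); o=np.array([.5711,.0077,0])
print("cap end along",((plane(c,[(325,183)],.05)-o)@ax)*1000)
Z=np.array([0,0,.042])
go=lambda s,v:r.line_to(o+ax*s/1000+Z,v=v)
go(-42,.12)
go(-14,.06); r.dwell(.3)
def rd(n=6):
    a=[]
    for _ in range(n): a.append(telemetry.get_contact_force()); r.dwell(.02)
    return np.mean(a,0)
f0=rd(); np.save("f0.npy",f0)
F=lambda n=3:-(rd(n)-f0)@ax
s=-14
for s in (-8,-5,-3,0,5,25,45,65,82,90):
    go(s,.03 if s<6 else .05); f=F(); print(s,round(f,2),((telemetry.get_eef_pos()-o)@ax*1000).round(2),round(telemetry.get_time(),2))
    if f>7: break
E
```

```text
cap end along [5.63890528]
-8 -0.3 -7.83 21.39
-5 0.15 -4.89 21.69
-3 1.27 -3.02 21.99
0 0.72 0.25 22.29
5 0.07 5.48 22.66
25 -0.08 25.44 23.26
45 -0.06 45.35 23.86
65 -0.34 65.39 24.46
82 0.15 82.42 25.0
90 -0.25 90.34 25.36
```

```bash
python3 - <<'E'
from h import *
for nm in("wrist","scene"): cv2.imwrite(f"pics/{nm}_q.png",imaging.read_camera(nm))
E
```

```text
(no output)
```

View pics/wrist_q.png

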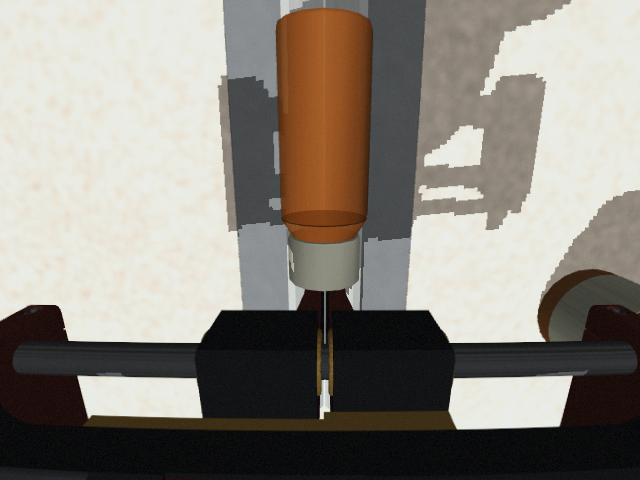

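View pics/scene_q.png

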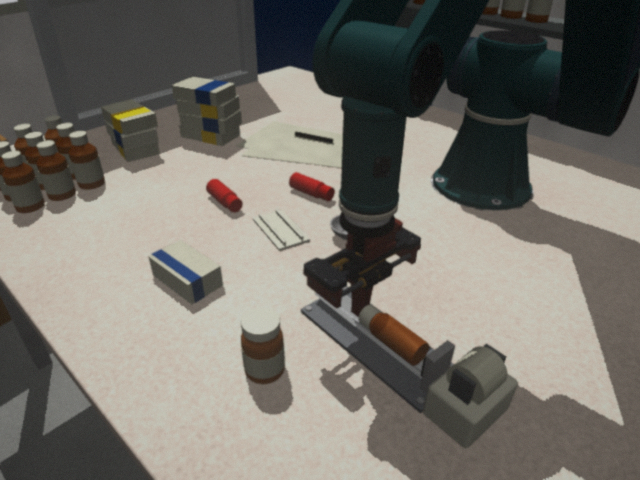

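The bottle travels with the fingers and is still roughly 20 mm short of the stop. I'll creep in with small steps from here.

```bash
python3 - <<'E'
from h import *
ax=np.array([.1045,.9945,0]); o=np.array([.5711,.0077,0]); Z=np.array([0,0,.042]); f0=np.load("f0.npy")
go=lambda s,v:r.line_to(o+ax*s/1000+Z,v=v)
def F(n=3):
    a=[]
    for _ in range(n): a.append(telemetry.get_contact_force()); r.dwell(.015)
    return -(np.mean(a,0)-f0)@ax
s=90; go(96,.03); s=96
while s<124:
    s+=1; go(s,.015); f=F(); p=(telemetry.get_eef_pos()-o)@ax*1000; print(s,round(f,2),round(p,2),round(telemetry.get_time(),2))
    if f>5.5 or p<s-.35 : break
    if telemetry.get_time()>40: break
print((telemetry.get_contact_force()-f0).round(2))
E
```

```text
97 1.21 96.96 26.11
98 2.0 97.92 26.41
99 2.22 99.06 26.71
100 1.44 100.16 27.01
101 1.5 101.11 27.31
102 1.74 102.08 27.61
103 1.98 103.09 27.91
104 1.63 104.07 28.21
105 1.71 105.08 28.51
106 1.75 106.08 28.81
107 1.66 107.09 29.11
108 4.4 107.7 29.41
109 8.39 107.75 29.71
[-1.07 -8.97  1.87]
```

```bash
python3 - <<'E'
from h import *
ax=np.array([.1045,.9945,0]); o=np.array([.5711,.0077,0]); Z=np.array([0,0,.042]); f0=np.load("f0.npy")
go=lambda s,v:r.line_to(o+ax*s/1000+Z,v=v)
def F(n=5):
    a=[]
    for _ in range(n): a.append(telemetry.get_contact_force()); r.dwell(.02)
    return -(np.mean(a,0)-f0)@ax
s=109;f=F();print(s,f)
if f<9.5: s+=.4; go(s,.01)
for i in range(13): print(round(telemetry.get_time(),2),round(F(),2),((telemetry.get_eef_pos()-o)@ax*1000).round(2))
for nm in("wrist","scene"): cv2.imwrite(f"pics/{nm}_s.png",imaging.read_camera(nm))
for d in(108.6,108.2,107.8,107): go(d,.01); print(d,round(F(2),2))
go(80,.06); r.line_to(o+ax*.06+[0,0,.15],v=.12)
go2=o+ax*.10+[0,0,.22]; r.line_to(go2,v=.12)
c=imaging.get_calibration("wrist");np.save("w3.npy",c,allow_pickle=True)
for nm in("wrist","scene","top"): cv2.imwrite(f"pics/{nm}_e.png",imaging.read_camera(nm))
print(telemetry.get_time(),telemetry.get_contact_force())
im=cv2.imread("pics/wrist_e.png");s=cv2.imread("pics/scene_e.png")
cv2.imwrite("pics/e1.png",cv2.resize(s[270:450,290:530],None,fx=3,fy=3))
E
```

```text
109 8.781406042137366
30.04 10.32 107.75
30.12 9.98 107.77
30.21 10.18 107.75
30.29 10.39 107.78
30.38 10.55 107.74
30.46 10.26 107.76
30.54 10.15 107.76
30.62 10.27 107.76
30.71 10.35 107.75
30.79 10.38 107.75
30.88 10.33 107.76
30.96 9.9 107.78
31.04 10.27 107.75
108.6 6.44
108.2 5.42
107.8 4.72
107 -0.83
35.0 [ 0.24468716 -0.56544352 -0.20965691]
```

View pics/wrist_e.png

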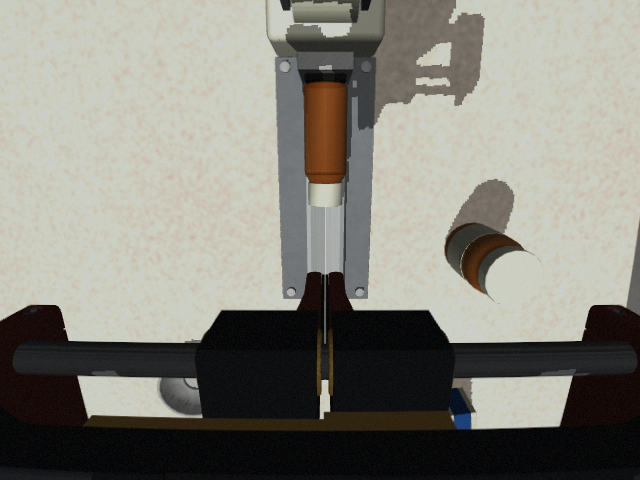

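View pics/e1.png

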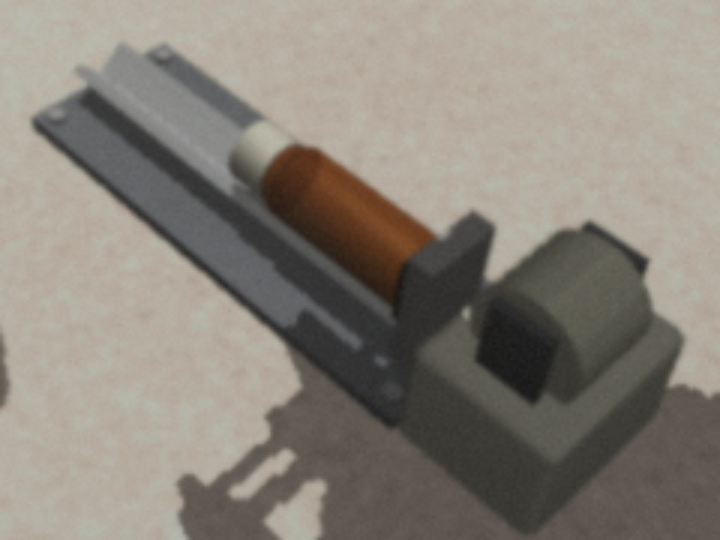

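View pics/top_e.png

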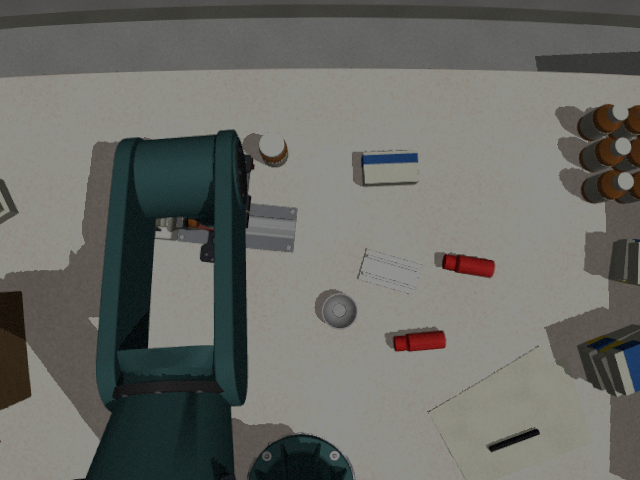

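```bash
python3 - <<'E'
from h import *
c=np.load("w3.npy",allow_pickle=True).item()
ax=np.array([.1045,.9945,0]); o=np.array([.5711,.0077,0])
print([((plane(c,[(325,206)],z)-o)@ax)*1000 for z in(.045,.055)])
im=cv2.imread("pics/wrist_e.png");cv2.imwrite("pics/e2.png",cv2.resize(im[45:215,285:370],None,fx=3.5,fy=3.5,interpolation=cv2.INTER_NEAREST))
E
```

```text
[array([119.11154373]), array([120.79211765])]
```

View pics/e2.png

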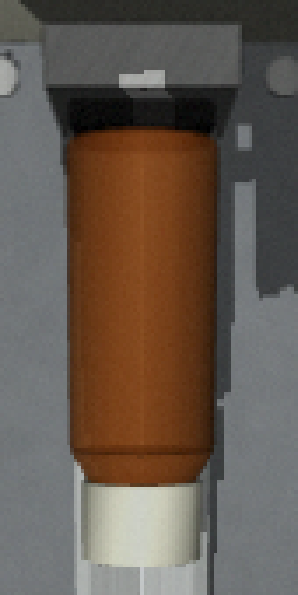

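The base meets the black rubber face with no visible gap, and nothing else has moved. Handing in.

```bash
python3 - <<'E'
from h import *
ticket.finish_job(); print(telemetry.get_time())
E
```

```text
the job is handed in; nothing more can be done
the job is handed in; nothing more can be done
```

The bottle is seated against the end stop and the job is handed in, at about 35 s of the 67 s allowed.

- **Lift and lay:** I gripped the amber bottle at 30 N and laid it in the open end of the groove. The base was about 110 mm short of the stop when I let go. Touchdown force was about 8 N.
- **Push and press:** Closed fingers slid it home, with about 1.7 N of sliding force. Contact came where the pictures put the stop. I held a push of about 10 N for just over 1 s, so roughly 8 N on the stop, then backed off slowly.
- **Last checks:** The wrist and scene pictures show the base against the rubber face with no visible gap. The jar, carton, dish and red bottles have not moved, and the gripper is clear with no contact force.
- **Readings that disagreed:** During the faster part of the push the force read near zero each time the arm stopped. I checked by camera that the bottle was moving with the fingers before going on. The final picture puts the cap end 1–3 mm further along the groove than the arm's position does; the camera calibration is good to about 2 mm.

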